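# Close the damp chest with its tongued cover board

## Task

Close the clay chest with its loose cover board: hold the board at a slant, push its tongue into the groove of the chest's rail until the board's end meets the rail, then keep it up against the rail while lowering it flat, so that the joint locks and the board lies fully home and square on the chest, and let go. The chest is old woodwork, so work gently (never more than about 25 N between board and chest), and leave the pots and tools standing about alone.

Things in the scene. Friction and masses are not known exactly. Their poses are not given: they have to be found in the camera images.
- chest: Open wooden box fixed to the table, 275 long (x), 160 wide (y), wall tops 100 above the table. Origin on the table under the middle of the cover's place; x points along the chest away from the groove, z up. Its -x end carries a wooden rail, 170 wide, 26 higher than the wall tops, grooved in its upright +x face. The cover closes the rest, resting on the walls.
- groove (a point): Nominal groove mouth: x -100, y 0, z 100 (wall-top height) in the chest's frame, axes as the chest's. The rail was set by hand: its face really lies up to 11 to either side of this point along x (firmly fixed): find it by touch. From the true face, at wall-top height: face upright from 11 to 26 up; upper lip's underside 11 up; groove 22 deep; floor 6 below.
- ridge (a point): Nominal top of the locking ridge, a square wooden strip along y (130 long, 5 wide) on the rail's lower lip. It belongs to the rail and is shifted with it: it really runs from 25.5 to 30.5 beyond the rail's true face (chest +x), its top 4 above the wall tops. The lower lip ends 32 beyond the face.
- board: Loose cover board, plain pale wood, 0.25 to 0.5 kg: plate 200 long (x), 150 wide (y), 18 thick. Origin at the centre of the plate's underside, z up. The -x end has a tongue over the full width, sticking out 16, from 4 to 9 above the underside. Locked, it lies flat on the walls, its end face 0 to 3.5 from the rail's face.
- grip (a point): Centre of the grip bar, an upright wooden bar on the middle of the board: 100 long (board x), 22 wide (board y), 50 tall, from 18 to 68 above the board's underside; this point is 43 above the underside. Grip it across its 22. Axes as the board's.
- tongue (a point): Middle of the tongue's front edge: x -116, y 0, z 6.5 in the board's frame.
- edge (a point): Middle of the upper edge of the board's tongued end face: x -100, y 0, z 18 in the board's frame. The board enters slanted, tongue end down by 20 to 35 degrees (best 26 to 30), sliding along its slant until this edge meets the rail's true face 18 above the wall tops; then it turns down about this edge. It cannot go in flat: the ridge is in the way.
- channel (a point): Middle of the channel in the board's underside, x -71, y 0, z 0 in the board's frame: it runs across the full width, from 22 to 36 behind the tongued end face, 6 deep, and drops over the ridge when the board is lowered with its end against the rail; otherwise the board stays standing on the ridge.
- vase: Bystander, to be left alone: a raw grey clay vase, 165 tall, belly 100 wide. Origin at its underside's centre.
- small_vase: Bystander, to be left alone: a paler raw clay vase, 132 tall, belly 80 wide. Origin at its underside's centre.
- bowl: Bystander, to be left alone: a raw clay bowl, 120 wide, 55 tall. Origin at its underside's centre.
- cup: Bystander, to be left alone: a raw clay cup, 60 wide, 70 tall, standing between chest and cover board, on their far side. Origin at its underside's centre.
- pin: Bystander, to be left alone: a wooden rolling pin, 180 long, 30 thick. Long axis along its x.
- brush: Bystander, to be left alone: a hand brush lying on the table. Long axis along its x.
- bat: Bystander, to be left alone: a plywood disc 120 wide, 12 thick. Origin at its underside's centre.

How it is judged (in metres and radians):
On the way:
1. the slanted board's tongue is in the groove: tilted by more than 0.17 rad, tongue edge at or past the nominal groove mouth (less 4 mm) and below the upper lip (11 mm above the wall tops) (angle between board's own z axis and vertical above 0.17 rad and x of tongue in the frame of chest between -0.13 and -0.096 m and z of tongue in the frame of chest below 0.111 m and y of tongue in the frame of chest between -0.03 and 0.03 m), for 0.1 s.
At the end, for the whole second after the job is handed in: The board lies flat (0.025 rad) and at rest on the chest, in line (0.06 rad), centred across it within 12 mm, tongue and grip bar at most 2 mm above seated height, grip bar between 13.5 mm nearer the rail and 16.5 mm farther from it than the chest's origin (angle between board's own z axis and vertical below 0.025 rad and angle between the x axis of board and the x axis of chest, either way round below 0.06 rad and z of tongue in the frame of chest below 0.1085 m and z of grip in the frame of chest between 0.14 and 0.145 m and x of grip in the frame of chest between -0.0135 and 0.0165 m and y of grip in the frame of chest between -0.012 and 0.012 m and linear speed of board below 0.01 m/s); the robot touches nothing.
It fails at once if more than 25 N between board and chest (contact force between board and chest above 25 N).
It fails at once if a pot or tool moved more than 25 mm (distance of any of vase, small_vase, bowl, cup, pin, brush, bat from where it was at the start of the episode above 0.025 m).
It also fails if it takes over 59 s, if anything falls off the work surface, if the arm or the gripper's body presses on something with over 40 N, if the wrist force passes 120 N, or if a joint passes its speed limit or range.

## Robot

A 6-joint arm with a two-finger parallel gripper is mounted at the origin on the work surface. World frame = base frame: x ahead of the robot, y to its left, z up, the work surface at z = 0. Lengths are in mm, angles in rad, forces in N, time in s.
With the tool pointing down it reaches from about 250 to 850 mm from the base axis. Payload 12.5 kg.
Tool frame: the origin (TCP) lies midway between the tips of the shut fingers; the grasp point (between the pads) lies 19 mm behind it; x points along the fingers, y is the direction in which the jaws open and shut, and the axes are right-handed (so a half turn about x gives the same grasp; the last joint's range is limited). The gripper opens to 93 mm and grips with 3 to 60 N. Pads are 15 mm wide; open, the fingers measure 128 mm over their backs; the gripper's body (75 mm by 188 mm) begins 65 mm behind the grasp point.
Start: joints at [-1.223, 0.351, 1.652, -0, 1.139, -0.085], TCP at [230.694, -499.264, 218.633] pointing down, gripper open.
Joint ranges: [-2.75, 2.75], [-0.79, 2.1], [0.01, 2.65], [-1.57, 4.71], [0.07, 3.14], [-2.87, 2.87]. Speed limits (rad/s): [2.22, 2.22, 2.79, 3.14, 3.14, 3.14].

## Interface

Orientations are given as [roll, pitch, yaw] about the fixed x, y, z axes, in that order (R = Rz(yaw) Ry(pitch) Rx(roll)).
In Python, from station import sensors, cams, manip, models gives the robot as it stands.
- The arm moves only by the tool send_rows, never from a script. Its argument "plan" is a list of rows, each an object of numbers: "dx", "dy", "dz": the shift along the tool's x, y, z in m; "twist": the turn about the tool's x in degrees. A call has 1 to 8 rows; each row shifts and turns the commanded pose from where the row before left it, along the tool's axes as they then stand; what a row does not reach is not made up. A row lasts 1/10 s, in which the tool goes at most 50 mm and 8.59 degrees, less where a joint would pass 70% of its speed; a pose out of reach is approached as far as the arm can. A call is refused whole if a number of a shift passes 0.05 or a number of a turn 8.59, either way. A call with a gripper value outside its range is refused whole. "claw" is the gripper's target within -1 to 1 (shut at 1, half-way at 0, fully open at -1), set as the call begins (left out, the last holds). The fingers move at their own pace and stop on an object; "newtons" is the grip in N (left out, the last holds). Time passes only in rows, so rows that do not move let the fingers close. It gives the time, the measured TCP pose, the force and the opening at its end, in the units of the state.
- sensors.read_state(): the state, without advancing time (a new reading comes with each control period).
- cams.camera(name): name is "scene" or "top" or "wrist"; returns (picture, depth): 420x560x3 uint8, red, green, blue; 420x560 float32, mm along the optical axis (not along the pixel's ray), 0 where there is no reading.
- cams.camera_info(name): a dict with "fx", "fy", "cx", "cy" (pixels), "R" (3x3) and "t" (3): a world point X has camera coordinates R X + t. Camera axes: x right, y down, z forward; pixel columns grow to the right and rows downward; lengths in mm; the calibration is good to about 2 mm. A picture is of the moment at which its call begins: read the wrist's pose just before it. camera_info takes no time and is no camera call; for the wrist camera it gives the pose at the moment of the call.
- manip.sign_off(): hands the job in, once; it reports no verdict.
Trained networks look in the newest picture that a camera, given by its name, has taken for a name from the list of things; names that differ only in an ending like _2 or _b are one class to them, and where a whole thing is asked for, a point or a joint stands for the part that bears it (a point fixed in the world has none). Each returns a list of dicts, best first, with "conf" (0 to 1); they miss things now and then, are a little off and sometimes report something else, mostly with a low value. They report only what shows in the picture. A call takes as long as a camera call.
- models.look_for(query, camera): "centre" ([column, row] in pixels, amid what is visible of it).
- models.trace(query, camera): "pixels" (420x560 bool, what is visible of it) and "centre" ([column, row] in pixels, amid what is visible of it).
The state is a dict: "t": time; "q": joint angles; "qd": joint speeds; "tau": joint torques, N m; "ee_pos": TCP position; "tool_rot": TCP orientation; "contact_force": force on the tool from outside, world axes, zero at the start; "torque": the same for the moment, N m; "gripper_width": finger opening in mm.
Only numpy, scipy, OpenCV 4.12 (cv2) and the standard library are available. Lean on these libraries where they do the work, as an engineer would, in place of code of your own. Each camera call takes 0.05 s, during which the arm holds its last target.

## Working session

There is one attempt and no reset: what is moved stays moved. The work goes in short steps, Python scripts to look and compute and a tool call to move; the robot and the scene stay as the last step left them, time stands still between calls to the robot, and variables do not carry over. Pictures are saved under pics/ and viewed, and the job is handed in when it is done.

Besides the shell and the picture viewer there is one more tool, called after ">>>" as name([rows], argument=value, ...), one row to a line, values as JSON. send_rows: Moves the arm, as the interface text tells. Its arguments: {"type":"object","properties":{"plan":{"type":"array"},"claw":{"type":"number"},"newtons":{"type":"number"}},"required":["plan"]}

```bash
ls; mkdir -p pics
cat > h.py <<'E'
import numpy as np, cv2
from station import sensors, cams, manip, models
def save(n,p): cv2.imwrite('pics/'+n,p[:,:,::-1])
E
python3 - <<'E'
from h import *
s=sensors.read_state()
for k,v in s.items(): print(k,np.round(v,3))
for n in ['scene','top']:
    p,d=cams.camera(n); save(n+'0.png',p); np.save(n+'0d.npy',d); np.save(n+'0p.npy',p)
    i=cams.camera_info(n); print(n,{k:np.round(v,3).tolist() for k,v in i.items()})
print(sensors.read_state()['t'])
E
```

```text
pics
t 0.0
q [-1.223  0.351  1.652  0.     1.139 -0.085]
qd [-0.002  0.     0.001 -0.    -0.     0.001]
tau [-0.0000e+00 -4.9733e+01 -2.8526e+01  7.0000e-02  2.6000e-02 -0.0000e+00]
ee_pos [ 230.579 -498.938  218.096]
tool_rot [-1.656  1.57   1.918]
contact_force [-0.769  0.515  0.151]
torque [0.007 0.027 0.008]
gripper_width 92.914
scene {'fx': 436.847, 'fy': 436.847, 'cx': 277.848, 'cy': 209.221, 'R': [[-0.342, 0.939, 0.013], [0.61, 0.233, -0.757], [-0.714, -0.251, -0.653]], 't': [188.4, -267.889, 1906.778]}
top {'fx': 504.942, 'fy': 504.942, 'cx': 283.871, 'cy': 212.784, 'R': [[-0.02, -1.0, -0.014], [-0.988, 0.022, -0.15], [0.151, 0.011, -0.989]], 't': [10.852, 578.157, 1372.42]}
0.1
```

View pics/scene0.png

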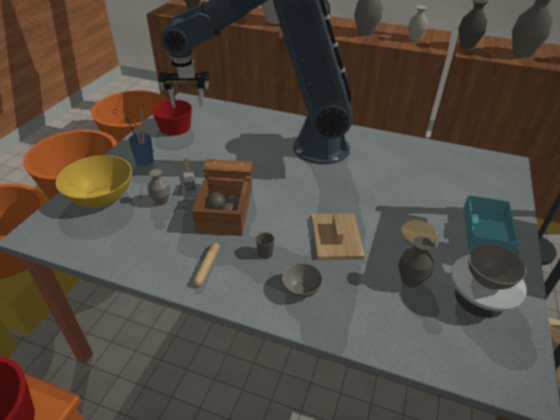

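View pics/top0.png

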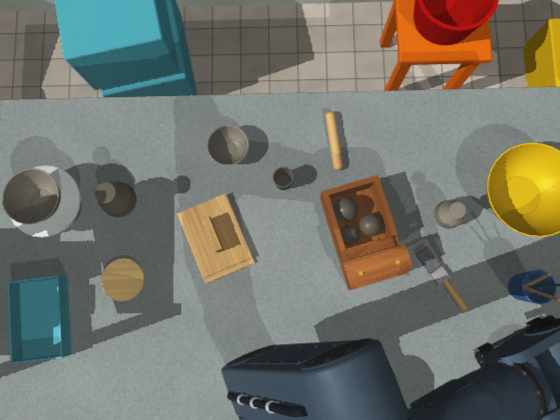

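Run:
```python
from h import *
p=np.load('top0p.npy')
a=cv2.resize(p[170:300,160:280],None,fx=4.5,fy=4.5,interpolation=cv2.INTER_CUBIC); save('topboard.png',a)
a=cv2.resize(p[160:300,300:480],None,fx=4.2,fy=4.2,interpolation=cv2.INTER_CUBIC); save('topchest.png',a)
cams.camera('top'); 
for n in ['board','chest','grip']:
    r=models.trace(n,'top'); print(n,[(round(x['conf'],2),np.round(x['centre']),x['pixels'].sum()) for x in r])
    if r: np.save('m_'+n+'.npy',r[0]['pixels'])
print(sensors.read_state()['t'])
```

```text
board [(0.8, array([214., 240.]), np.int64(3948)), (0.62, array([365., 238.]), np.int64(6700))]
chest []
grip [(0.57, array([212., 239.]), np.int64(4076))]
0.3
```

View pics/topboard.png

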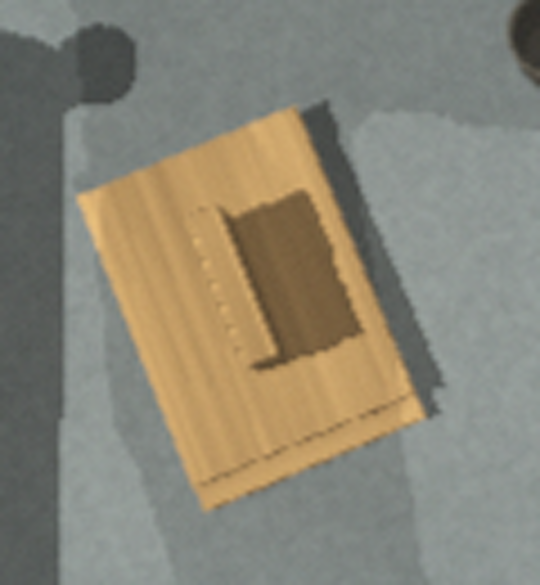

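View pics/topchest.png

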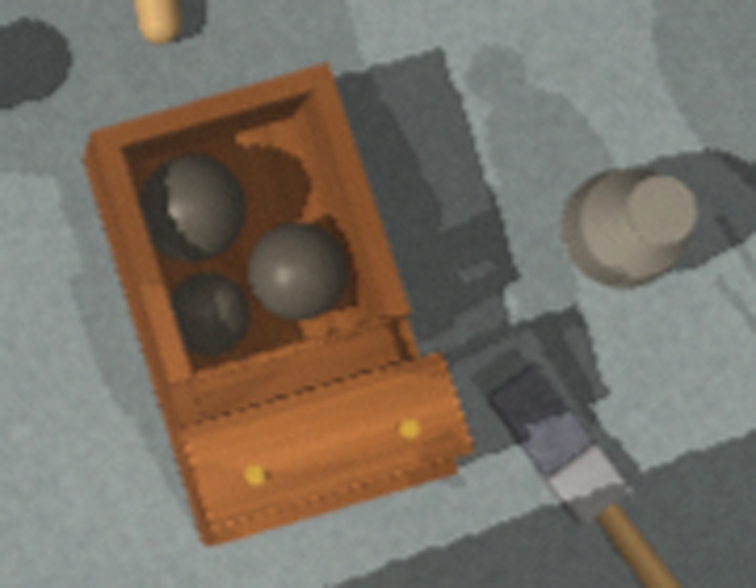

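```bash
cat >> h.py <<'E'
def cloud(d,i):
    v,u=np.mgrid[0:420,0:560]
    c=np.stack([(u-i['cx'])/i['fx']*d,(v-i['cy'])/i['fy']*d,d],-1)
    return (c-np.array(i['t']))@np.array(i['R'])   # R^T (c-t)
def rect(xy):
    r=cv2.minAreaRect(xy.astype(np.float32)); return r, cv2.boxPoints(r)
E
python3 - <<'E'
from h import *
for cam in ['top','scene']:
    d=np.load(cam+'0d.npy'); i=cams.camera_info(cam)
    W=cloud(d,i); ok=d>0
    t=W[ok&(abs(W[...,2])<15)]; print(cam,'table z',np.median(t[:,2]))
    np.save(cam+'W.npy',W)
W=np.load('topW.npy'); m=np.load('m_board.npy')
def sh(n,mm):
    P=W[mm]; r,b=rect(P[:,:2]); print(n,len(P),np.round(r[0],1),np.round(r[1],1),round(r[2],2),'z',np.round(np.percentile(P[:,2],[2,50,98]),1)); print(np.round(b,1).tolist())
z=W[...,2]
k=np.ones((3,3),np.uint8)
md=cv2.dilate(m.astype(np.uint8),np.ones((7,7)))>0
sh('plate',md&(z>13)&(z<24)); sh('bar',md&(z>55)&(z<80)); sh('tongue',md&(z>3)&(z<24))
u0=np.zeros_like(m); u0[160:310,300:425]=1
sh('rail',u0&(z>118)&(z<135)); sh('walls',u0&(z>92)&(z<109)); sh('walls+rail',u0&(z>92)&(z<135))
print(np.histogram(z[u0],bins=np.arange(-5,140,5)))
E
```

```text
top table z 1.0425943131832598
scene table z -0.3664536222310376
plate 3177 [516.4 197.4] [216.5 150.7] 21.92 z [13.6 18.6 23.5]
[[387.79998779296875, 226.89999389648438], [444.1000061035156, 87.0999984741211], [644.9000244140625, 167.89999389648438], [588.7000122070312, 307.70001220703125]]
bar 307 [523.2 199.6] [99.9 22.1] 22.14 z [58.  68.5 75.4]
[[472.79998779296875, 191.0], [481.1000061035156, 170.60000610351562], [573.5999755859375, 208.1999969482422], [565.2999877929688, 228.6999969482422]]
tongue 3765 [517.4 198.6] [241.  173.4] 21.98 z [ 3.9 17.9 23.4]
[[373.20001220703125, 233.89999389648438], [438.1000061035156, 73.0999984741211], [661.5999755859375, 163.3000030517578], [596.7000122070312, 324.1000061035156]]
rail 1649 [ 425.8 -241.5] [ 64.9 170.8] 15.29 z [121.5 126.9 132.6]
[[372.0, -167.6999969482422], [417.0, -332.3999938964844], [479.6000061035156, -315.29998779296875], [434.6000061035156, -150.5]]
walls 1550 [ 517.  -215.2] [276.1 163.6] 13.91 z [ 92.5  99.7 106.9]
[[363.29998779296875, -169.0], [402.70001220703125, -327.79998779296875], [670.7000122070312, -261.3999938964844], [631.2999877929688, -102.5999984741211]]
walls+rail 3221 [ 517.2 -216.7] [274.5 172.2] 15.56 z [ 93.1 121.7 131.7]
[[361.8999938964844, -170.5], [408.1000061035156, -336.5], [672.5, -262.79998779296875], [626.2999877929688, -96.9000015258789]]
(array([4400, 6142, 1205,  566,  315,  114,   76,   77,   47,   58,   75,
        148,  179,  250,  279,  262,  232,  315,  268,  328,  594,  614,
        118,   12,   15,  396, 1031,  211]), array([ -5,   0,   5,  10,  15,  20,  25,  30,  35,  40,  45,  50,  55,
        60,  65,  70,  75,  80,  85,  90,  95, 100, 105, 110, 115, 120,
       125, 130, 135]))
```

```bash
cat >> h.py <<'E'
from scipy.spatial.transform import Rotation as Ro
def TR(s=None):
    s=s or sensors.read_state(); return Ro.from_euler('xyz',s['tool_rot']).as_matrix(), np.array(s['ee_pos'])
def delta(target):  # world mm -> tool m
    R,p=TR(); return np.round(R.T@(np.array(target)-p)/1000,4)
E
python3 - <<'E'
from h import *
R,p=TR(); print(np.round(R,3))
i=cams.camera_info('wrist'); Rc=np.array(i['R']); c=-Rc.T@np.array(i['t'])
print({k:np.round(i[k],2) for k in ['fx','cx','cy']}, 'cam in tool',np.round(R.T@(c-p),1)); print(np.round(R.T@Rc.T,3))
print(delta([420,-230,430]))
E
```

```text
[[-0.     0.419 -0.908]
 [ 0.    -0.908 -0.419]
 [-1.    -0.    -0.   ]]
{'fx': np.float64(343.44), 'cx': np.float64(280.98), 'cy': np.float64(215.32)} cam in tool [-165.2   -0.3  -68.9]
[[ 0.    -0.249  0.968]
 [ 1.     0.    -0.   ]
 [-0.     0.968  0.249]]
[-0.2114 -0.165  -0.2848]
```

Run:
```python
from h import *
print(delta([560,-200,330]))
```

```text
[-0.1114 -0.1335 -0.4244]
```

>>> send_rows([
  {"dx": -0.03, "dy": -0.01, "dz": -0.02},
  {"dx": -0.02, "dy": -0.015, "dz": -0.04},
  {"dx": -0.015, "dy": -0.015, "dz": -0.045},
  {"dx": -0.01, "dy": -0.015, "dz": -0.045},
  {"dx": -0.01, "dy": -0.015, "dz": -0.045},
  {"dx": -0.01, "dy": -0.015, "dz": -0.045},
  {"dx": -0.01, "dy": -0.015, "dz": -0.045},
  {"dx": -0.006, "dy": -0.015, "dz": -0.045},
])

```text
invalid input
```

>>> send_rows([
  {"dy": -0.01, "dz": -0.045},
  {"dy": -0.008, "dz": -0.04},
  {"dz": -0.01},
  {},
  {},
  {},
])

```text
invalid input
```

Run:
```python
from h import *
s=sensors.read_state(); print(s['t'],np.round(s['ee_pos'],1),np.round(s['q'],3),np.round(s['qd'],3))
i=cams.camera_info('wrist'); p,d=cams.camera('wrist'); save('w1.png',p); np.savez('w1.npz',p=p,d=d,R=i['R'],t=i['t'],k=[i['fx'],i['fy'],i['cx'],i['cy']])
```

```text
0.3 [ 230.7 -499.2  218.5] [-1.223  0.351  1.652  0.     1.139 -0.085] [-0.001 -0.001 -0.004  0.    -0.001  0.001]
```

View pics/w1.png

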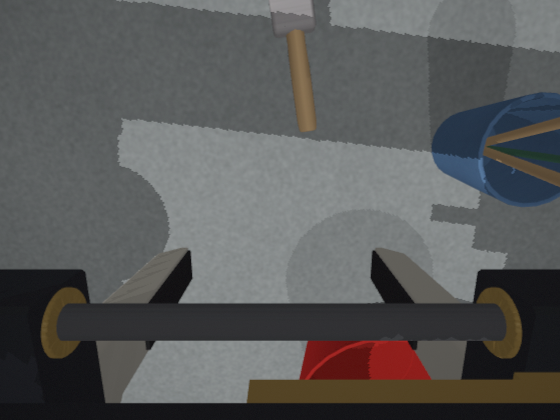

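The picture shows the start view: brush handle at (305,80), fingers at about (175,270) and (390,270). Both moves were refused, so I'll retry with all four keys in each row.

>>> send_rows([
  {"dx": -0.03, "dy": -0.01, "dz": -0.02, "twist": 0},
  {"dx": -0.02, "dy": -0.015, "dz": -0.04, "twist": 0},
  {"dx": -0.015, "dy": -0.015, "dz": -0.044, "twist": 0},
  {"dx": -0.01, "dy": -0.015, "dz": -0.045, "twist": 0},
  {"dx": -0.01, "dy": -0.015, "dz": -0.045, "twist": 0},
  {"dx": -0.01, "dy": -0.015, "dz": -0.045, "twist": 0},
  {"dx": -0.01, "dy": -0.015, "dz": -0.045, "twist": 0},
  {"dx": -0.006, "dy": -0.015, "dz": -0.045, "twist": 0},
])

```text
t: 1.15
ee_pos: [482.4, -255.3, 330.6]
tool_rot: [2.105, 1.57, -0.604]
contact_force: [0.6, -0.6, -0.0]
gripper_width: 93.2
```

>>> send_rows([
  {"dx": 0, "dy": -0.012, "dz": -0.045, "twist": 0},
  {"dx": 0, "dy": -0.008, "dz": -0.04, "twist": 0},
  {"dx": 0, "dy": 0, "dz": -0.01, "twist": 0},
  {"dx": 0, "dy": 0, "dz": 0, "twist": 0},
  {"dx": 0, "dy": 0, "dz": 0, "twist": 0},
  {"dx": 0, "dy": 0, "dz": 0, "twist": 0},
])

```text
t: 1.75
ee_pos: [558.1, -199.9, 329.8]
tool_rot: [0.911, 1.571, -1.799]
contact_force: [0.3, -0.3, 0.8]
gripper_width: 93.0
```

Run:
```python
from h import *
s=sensors.read_state(); print(s['t'],np.round(s['ee_pos'],1),np.round(s['q'],3),np.round(s['qd'],3))
i=cams.camera_info('wrist'); p,d=cams.camera('wrist'); save('w2.png',p); np.savez('w2.npz',p=p,d=d,R=i['R'],t=i['t'],k=[i['fx'],i['fy'],i['cx'],i['cy']])
```

```text
1.75 [ 558.1 -199.9  329.8] [-0.422  0.346  1.385 -0.     1.411  0.717] [-0.001 -0.001 -0.002  0.003 -0.001  0.003]
```

View pics/w2.png

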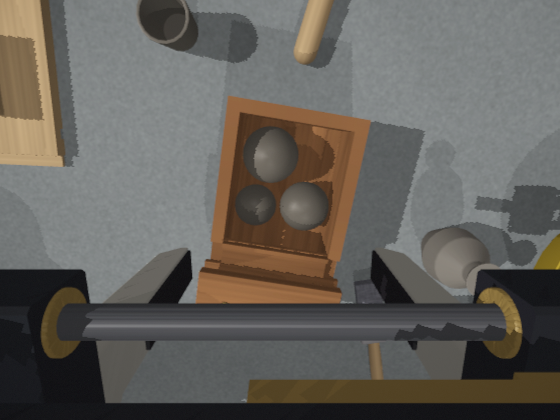

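Run:
```python
from h import *
f=np.load('w2.npz'); p=f['p']
a=cv2.resize(p[85:310,185:385],None,fx=2.6,fy=2.6,interpolation=cv2.INTER_CUBIC); save('w2c.png',a)
```

```text
(no output)
```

View pics/w2c.png

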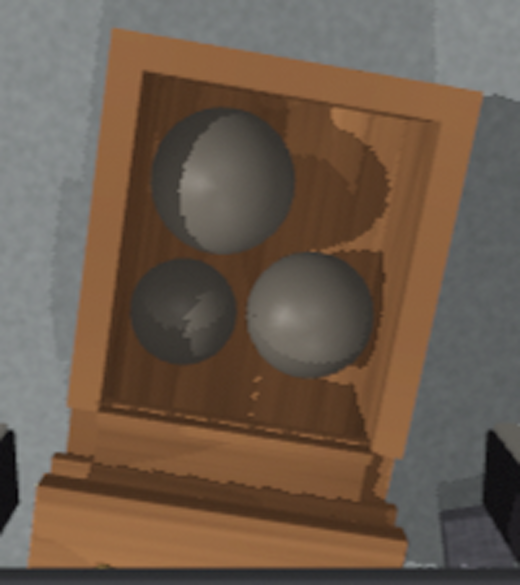

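```bash
cat >> h.py <<'E'
def ray(uv,f,z):
    R,t,k=f['R'],f['t'],f['k']; uv=np.atleast_2d(uv).astype(float)
    c=np.c_[(uv[:,0]-k[2])/k[0],(uv[:,1]-k[3])/k[1],np.ones(len(uv))]@R
    o=-R.T@t; s=(z-o[2])/c[:,2]; return o+c*s[:,None]
E
python3 - <<'E'
from h import *
f=np.load('w2.npz')
# depth cloud
d=f['d'];k=f['k'];W=cloud(d,dict(fx=k[0],fy=k[1],cx=k[2],cy=k[3],R=f['R'],t=f['t']))
z=W[...,2]
print('table',np.median(z[10:60,380:500]))
c=lambda x,y:(185+(x+.5)/2.6-.5,85+(y+.5)/2.6-.5)
P=ray([c(113,29),c(482,94),c(70,408),c(398,458)],f,100)[:,:2]
print('corners FL FR NL NR',np.round(P,1).tolist())
v=P[0]-P[1];print('width',np.linalg.norm(v), np.degrees(np.arctan2(-v[0],v[1])))
for a,b in((2,0),(3,1)):
    v=P[b]-P[a];print(np.linalg.norm(v),np.degrees(np.arctan2(v[1],v[0])))
Q=ray([c(42,480),c(405,537)],f,126)[:,:2];print('rail',np.round(Q,1).tolist(),np.linalg.norm(Q[0]-Q[1]),np.degrees(np.arctan2(-(Q[0]-Q[1])[0],(Q[0]-Q[1])[1])))
m=np.zeros(z.shape,bool);m[85:265,185:385]=1
w=m&(z>92)&(z<110); r,b=rect(W[w][:,:2]);print(np.median(z[w]),r);print(np.round(b,1).tolist())
# refine edges: profile across +x wall, side walls in red-ness
E
```

```text
table -0.7957346546743455
corners FL FR NL NR [[626.2, -104.7], [667.7, -257.8], [463.0, -150.7], [504.8, -300.9]]
width 158.60939832673566 15.200165977910231
169.49038479459128 15.753577304440375
168.54906577245387 14.836371899909345
rail [[436.8, -153.3], [479.7, -312.7]] 165.026739108835 15.055461965989005
99.0650386925522 ((548.6473388671875, -205.1739501953125), (203.82887268066406, 165.13600158691406), 15.316726684570312)
[[428.5, -152.5], [472.20001220703125, -311.70001220703125], [668.7999877929688, -257.8999938964844], [625.0999755859375, -98.5999984741211]]
```

>>> send_rows([
  {"dx": 0, "dy": -0.02, "dz": -0.01, "twist": 0},
  {"dx": 0, "dy": -0.043, "dz": -0.022, "twist": 0},
  {"dx": 0, "dy": -0.043, "dz": -0.022, "twist": 0},
  {"dx": 0, "dy": -0.043, "dz": -0.022, "twist": 0},
  {"dx": 0, "dy": -0.043, "dz": -0.022, "twist": 0},
  {"dx": 0, "dy": -0.043, "dz": -0.022, "twist": 0},
  {"dx": 0, "dy": -0.043, "dz": -0.022, "twist": 0},
  {"dx": 0, "dy": -0.043, "dz": -0.022, "twist": 0},
])

```text
t: 2.6
ee_pos: [572.9, 162.3, 330.1]
tool_rot: [2.789, 1.57, 0.079]
contact_force: [0.3, -1.2, 0.7]
gripper_width: 93.1
```

>>> send_rows([
  {"dx": 0.01, "dy": -0.025, "dz": -0.014, "twist": 1.4},
  {"dx": 0.02, "dy": 0, "dz": 0, "twist": 1.4},
  {"dx": 0, "dy": 0, "dz": 0, "twist": 0},
  {"dx": 0, "dy": 0, "dz": 0, "twist": 0},
  {"dx": 0, "dy": 0, "dz": 0, "twist": 0},
])

```text
t: 3.1
ee_pos: [575.9, 189.0, 300.9]
tool_rot: [2.978, 1.569, 0.22]
contact_force: [0.2, -0.6, -0.9]
gripper_width: 92.7
```

Run:
```python
from h import *
s=sensors.read_state(); print(s['t'],np.round(s['ee_pos'],1),np.round(s['q'],3),np.round(s['qd'],3)); R,_=TR(s); print(np.degrees(np.arctan2(-R[1,2],-R[0,2])))
i=cams.camera_info('wrist'); p,d=cams.camera('wrist'); save('w3.png',p); np.savez('w3.npz',p=p,d=d,R=i['R'],t=i['t'],k=[i['fx'],i['fy'],i['cx'],i['cy']])
```

```text
3.1 [575.9 189.  300.9] [ 0.24   0.388  1.394 -0.     1.359  1.428] [ 0.002 -0.001 -0.002 -0.    -0.004  0.003]
21.949729323809326
```

View pics/w3.png

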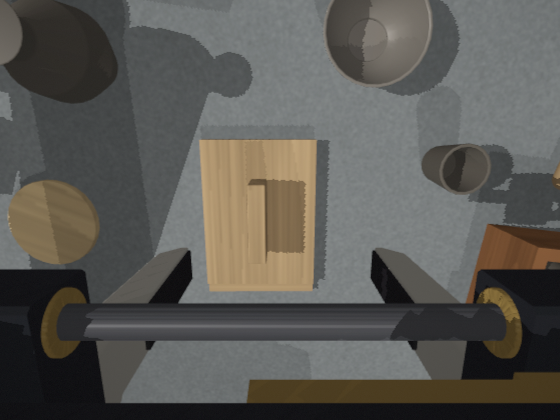

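Run:
```python
from h import *
f=np.load('w3.npz'); p=f['p']
a=cv2.resize(p[125:305,190:330],None,fx=4,fy=4,interpolation=cv2.INTER_CUBIC)[:720]; a=cv2.resize(a,None,fx=.8,fy=.8); save('w3c.png',a)
d=f['d'];k=f['k'];W=cloud(d,dict(fx=k[0],fy=k[1],cx=k[2],cy=k[3],R=f['R'],t=f['t']));z=W[...,2]
m=np.zeros(z.shape,bool);m[125:305,190:330]=1
for lo,hi in((61,76),(12,25)):
    w=m&(z>lo)&(z<hi); r,b=rect(W[w][:,:2]);print(w.sum(),np.median(z[w]),np.round(np.r_[r[0],r[1],r[2]],1))
B=W[m&(z>61)&(z<76)][:,:2]; yaw=np.radians(22); e=np.array([np.cos(yaw),np.sin(yaw)]);n=np.array([-e[1],e[0]])
print(np.percentile(B@e,[1,50,99]),np.percentile(B@n,[1,50,99]),np.array([523,199.6])@e,np.array([523,199.6])@n)
```

```text
1453 67.12426168081626 [522.  200.4  99.2  22.   22.2]
14358 17.260837618861792 [521.  200.2 199.8 150.3  22. ]
[510.55736847 561.3712546  608.2721452 ] [-20.62204465  -9.81716957   0.97562136] 559.6886319842458 -10.853350984991225
```

View pics/w3c.png

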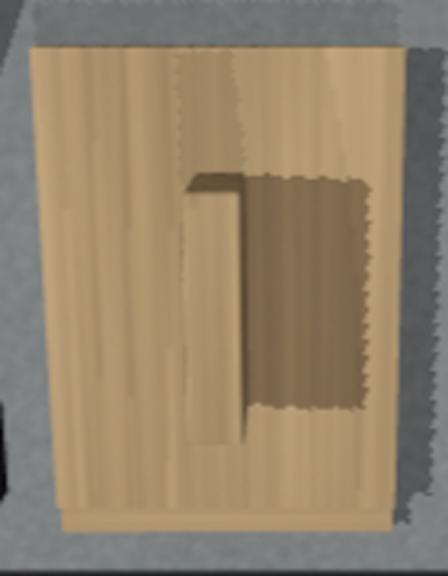

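>>> send_rows([
  {"dx": 0, "dy": -0.031, "dz": 0.01, "twist": 0},
  {"dx": 0.03, "dy": 0, "dz": 0, "twist": 0},
  {"dx": 0.05, "dy": 0, "dz": 0, "twist": 0},
  {"dx": 0.05, "dy": 0, "dz": 0, "twist": 0},
  {"dx": 0.05, "dy": 0, "dz": 0, "twist": 0},
  {"dx": 0.04, "dy": 0, "dz": 0, "twist": 0},
  {"dx": 0, "dy": 0, "dz": 0, "twist": 0},
  {"dx": 0, "dy": 0, "dz": 0, "twist": 0},
])

```text
t: 3.95
ee_pos: [555.4, 214.7, 81.1]
tool_rot: [3.069, 1.57, 0.311]
contact_force: [0.6, 0.1, 1.1]
gripper_width: 93.0
```

```bash
cat >> h.py <<'E'
def st():
    s=sensors.read_state(); R,p=TR(s); print('t',s['t'],'p',np.round(p,1),'yaw',round(float(np.degrees(np.arctan2(-R[1,2],-R[0,2]))),2),'down',np.round(R[:,0],3),'F',np.round(s['contact_force'],1),'M',np.round(s['torque'],2),'w',round(s['gripper_width'],1)); return s
E
python3 - <<'E'
from h import *
st(); print(delta([554.9,213.8,29]))
E
```

```text
t 3.95 p [555.4 214.7  81.1] yaw 21.97 down [ 0.001  0.    -1.   ] F [0.6 0.1 1.1] M [-0.02 -0.01  0.  ] w 93.0
[0.0521 0.0007 0.0009]
```

>>> send_rows([
  {"dx": 0.03, "dy": 0.001, "dz": 0, "twist": 0},
  {"dx": 0.022, "dy": 0, "dz": 0, "twist": 0},
  {"dx": 0, "dy": 0, "dz": 0, "twist": 0},
  {"dx": 0, "dy": 0, "dz": 0, "twist": 0},
])

```text
t: 4.35
ee_pos: [556.5, 214.3, 30.3]
tool_rot: [3.055, 1.568, 0.297]
contact_force: [0.1, -0.1, 0.6]
gripper_width: 93.3
```

>>> send_rows([
  {"dx": 0, "dy": 0, "dz": 0, "twist": 0},
  {"dx": 0, "dy": 0, "dz": 0, "twist": 0},
  {"dx": 0, "dy": 0, "dz": 0, "twist": 0},
  {"dx": 0, "dy": 0, "dz": 0, "twist": 0},
  {"dx": 0, "dy": 0, "dz": 0, "twist": 0},
  {"dx": 0, "dy": 0, "dz": 0, "twist": 0},
  {"dx": 0, "dy": 0, "dz": 0, "twist": 0},
  {"dx": 0, "dy": 0, "dz": 0, "twist": 0},
], claw=1, newtons=6)

```text
t: 5.15
ee_pos: [554.9, 213.9, 27.6]
tool_rot: [-0.34, 1.571, -3.098]
contact_force: [-0.4, -0.1, 0.8]
gripper_width: 33.5
```

Run:
```python
from h import *
st()
```

```text
t 5.15 p [554.9 213.9  27.6] yaw 22.0 down [-0. -0. -1.] F [-0.4 -0.1  0.8] M [-0.04  0.02 -0.04] w 33.5
```

>>> send_rows([
  {"dx": 0, "dy": 0, "dz": 0, "twist": 0},
  {"dx": 0, "dy": 0, "dz": 0, "twist": 0},
  {"dx": 0, "dy": 0, "dz": 0, "twist": 0},
  {"dx": 0, "dy": 0, "dz": 0, "twist": 0},
  {"dx": 0, "dy": 0, "dz": 0, "twist": 0},
])

```text
t: 5.65
ee_pos: [555.0, 213.9, 27.6]
tool_rot: [1.922, 1.571, -0.836]
contact_force: [1.0, -0.9, -2.1]
gripper_width: 22.2
```

>>> send_rows([
  {"dx": -0.003, "dy": 0, "dz": 0, "twist": 0},
  {"dx": -0.006, "dy": 0, "dz": 0, "twist": 0},
  {"dx": -0.006, "dy": 0, "dz": 0, "twist": 0},
  {"dx": -0.005, "dy": 0, "dz": 0, "twist": 0},
  {"dx": 0, "dy": 0, "dz": 0, "twist": 0},
  {"dx": 0, "dy": 0, "dz": 0, "twist": 0},
])

```text
t: 6.25
ee_pos: [555.4, 214.1, 48.1]
tool_rot: [3.072, 1.57, 0.314]
contact_force: [0.1, -0.2, -1.4]
gripper_width: 22.1
```

```bash
cat >> h.py <<'E'
def snap(cam,n):
    i=cams.camera_info(cam); p,d=cams.camera(cam); save(n+'.png',p); np.savez(n+'.npz',p=p,d=d,R=i['R'],t=i['t'],k=[i['fx'],i['fy'],i['cx'],i['cy']]); return np.load(n+'.npz')
def fcloud(f):
    k=f['k']; return cloud(f['d'],dict(fx=k[0],fy=k[1],cx=k[2],cy=k[3],R=f['R'],t=f['t']))
E
python3 - <<'E'
from h import *
st(); snap('wrist','w4')
E
```

```text
t 6.25 p [555.4 214.1  48.1] yaw 21.99 down [ 0.001  0.    -1.   ] F [ 0.1 -0.2 -1.4] M [ 0.06 -0.1  -0.03] w 22.1
```

View pics/w4.png

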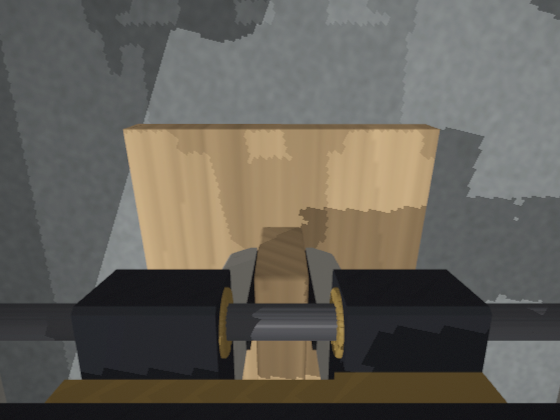

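```bash
cat >> h.py <<'E'
def tilt(f,rows=(150,215),cols=(160,410)):
    """plane fit of plate top; board tilt and yaw"""
    W=fcloud(f)[rows[0]:rows[1],cols[0]:cols[1]].reshape(-1,3); ok=f['d'][rows[0]:rows[1],cols[0]:cols[1]].ravel()>0; W=W[ok]
    for _ in range(4):
        c=W.mean(0); n=np.linalg.svd(W-c,full_matrices=False)[2][2]; n*=np.sign(n[2]); r=(W-c)@n; W=W[abs(r)<max(2.5*np.median(abs(r)),1.5)]
    th=np.degrees(np.arccos(n[2])); az=np.degrees(np.arctan2(-n[1],-n[0]))
    print('tilt',round(th,2),'uphill az',round(az,1),'c',np.round(c,1),'n',np.round(n,4),len(W),'res',round(np.std(r),2)); return c,n
E
python3 - <<'E'
from h import *
f=np.load('w4.npz'); c,n=tilt(f); st()
E
```

```text
tilt 8.34 uphill az 22.2 c [594.7 228.5  42. ] n [-0.1343 -0.0548  0.9894] 15941 res 0.58
t 6.3 p [555.2 214.   47.9] yaw 22.0 down [ 0.001  0.    -1.   ] F [ 0.6  0.2 -1.5] M [ 0.03 -0.07  0.01] w 21.9
```

>>> send_rows([
  {"dx": -0.005, "dy": 0, "dz": 0.002, "twist": 0},
  {"dx": -0.007, "dy": 0, "dz": 0.004, "twist": 0},
  {"dx": -0.007, "dy": 0, "dz": 0.005, "twist": 0},
  {"dx": -0.007, "dy": 0, "dz": 0.005, "twist": 0},
  {"dx": -0.007, "dy": 0, "dz": 0.006, "twist": 0},
  {"dx": -0.005, "dy": 0, "dz": 0.005, "twist": 0},
  {"dx": 0, "dy": 0, "dz": 0, "twist": 0},
  {"dx": 0, "dy": 0, "dz": 0, "twist": 0},
])

```text
t: 7.1
ee_pos: [530.1, 203.9, 85.9]
tool_rot: [3.108, 1.57, 0.351]
contact_force: [0.1, 0.3, -2.7]
gripper_width: 22.0
```

Run:
```python
from h import *
st(); tilt(snap('wrist','w5'))
```

```text
t 7.1 p [530.1 203.9  85.9] yaw 21.99 down [ 0.001  0.    -1.   ] F [ 0.1  0.3 -2.7] M [ 0.11 -0.03  0.01] w 22.0
tilt 24.27 uphill az 22.0 c [570.3 218.7  87.2] n [-0.381  -0.1542  0.9116] 16067 res 0.52
```

View pics/w5.png

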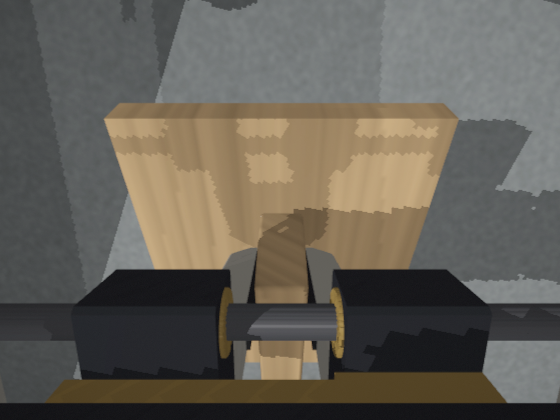

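>>> send_rows([
  {"dx": -0.005, "dy": 0, "dz": 0.004, "twist": 0},
  {"dx": -0.004, "dy": 0, "dz": 0.003, "twist": 0},
  {"dx": 0, "dy": 0, "dz": 0, "twist": 0},
  {"dx": 0, "dy": 0, "dz": 0, "twist": 0},
])

```text
t: 7.55
ee_pos: [523.4, 201.2, 94.7]
tool_rot: [3.055, 1.571, 0.297]
contact_force: [-1.0, -0.6, -4.4]
gripper_width: 22.3
```

>>> send_rows([
  {"dx": 0, "dy": 0, "dz": 0, "twist": 0},
  {"dx": 0, "dy": 0, "dz": 0, "twist": 0},
  {"dx": 0, "dy": 0, "dz": 0, "twist": 0},
  {"dx": -0.003, "dy": 0, "dz": 0, "twist": 0},
  {"dx": -0.007, "dy": 0, "dz": 0, "twist": 0},
  {"dx": 0, "dy": 0, "dz": 0, "twist": 0},
  {"dx": 0, "dy": 0, "dz": 0, "twist": 0},
], newtons=45, claw=1)

```text
t: 8.25
ee_pos: [523.6, 201.3, 105.0]
tool_rot: [3.046, 1.57, 0.288]
contact_force: [-0.6, 0.7, -4.0]
gripper_width: 21.8
```

Run:
```python
from h import *
st(); tilt(snap('wrist','w6'))
```

```text
t 8.25 p [523.6 201.3 105. ] yaw 22.0 down [ 0.001  0.    -1.   ] F [-0.6  0.7 -4. ] M [-0.01 -0.06 -0.05] w 21.8
tilt 25.68 uphill az 22.1 c [564.  216.1 106.9] n [-0.4016 -0.1628  0.9012] 16030 res 0.52
```

```bash
cat >> h.py <<'E'
def boardpose(f,g,rows=(150,215),cols=(160,410)):
    c,n=tilt(f,rows,cols)
    W=fcloud(f)[60:225,60:500].reshape(-1,3); ok=f['d'][60:225,60:500].ravel()>0; W=W[ok]
    P=W[abs((W-c)@n)<2.5]
    ex0=np.array([-n[0],-n[1],0]); y=np.cross(n,ex0); y/=np.linalg.norm(y); x=np.cross(y,n)
    q=np.c_[(P-c)@x,(P-c)@y]
    r,b=rect(q); ang=r[2]; 
    # far edge: per-y-bin max x ; sides: per-x-bin
    fx=[];fy=[]
    for lo in np.arange(-60,60,5):
        s=q[(q[:,1]>lo)&(q[:,1]<lo+5)]
        if len(s)>20: fx.append(np.percentile(s[:,0],99)); fy.append(lo+2.5)
    k=np.polyfit(fy,fx,1)
    L=[];
    for lo in np.arange(0,60,5):
        s=q[(q[:,0]>lo)&(q[:,0]<lo+5)]
        if len(s)>20: L.append((np.percentile(s[:,1],1),np.percentile(s[:,1],99)))
    L=np.array(L); yc=np.median(L.mean(1)); 
    yawerr=-np.degrees(np.arctan(k[0]))  # board x axis rotation in-plane
    far=k[1]+k[0]*yc
    o=c+x*(far-100)+y*yc-18*n
    G=np.array([(g-o)@x,(g-o)@y,(g-o)@n])
    print('width',np.median(L[:,1]-L[:,0]),'edge slope deg',yawerr,'grasp in board',np.round(G,1),'origin',np.round(o,1),'x',np.round(x,3),'rect',np.round(r[1],1))
    return o,x,y,n,G
E
python3 - <<'E'
from h import *
s=st(); R,p=TR(s); g=p-19*R[:,0]
for n in ['w6']:
    o,x,y,nn,G=boardpose(np.load(n+'.npz'),g)
    print('tongue',np.round(o-116*x+6.5*nn,1),'edge',np.round(o-100*x+18*nn,1))
i=cams.camera_info('wrist')
E
```

```text
t 8.3 p [523.4 201.2 104.7] yaw 22.0 down [ 0.  0. -1.] F [-0.3 -0.6 -4.3] M [-0.01 -0.06 -0.03] w 21.7
tilt 25.68 uphill az 22.1 c [564.  216.1 106.9] n [-0.4016 -0.1628  0.9012] 16030 res 0.52
width 146.99374572170217 edge slope deg -0.04947278932887362 grasp in board [35.5 -0.6 51.9] origin [514.4 198.2  61.6] x [0.835 0.339 0.433] rect [151.1  61.1]
tongue [415.  157.8  17.2] edge [423.7 161.4  34.5]
```

>>> send_rows([
  {"dx": -0.015, "dy": 0, "dz": 0, "twist": 0},
  {"dx": -0.03, "dy": 0, "dz": 0, "twist": 0},
  {"dx": -0.035, "dy": 0, "dz": 0, "twist": 0},
  {"dx": -0.035, "dy": 0.005, "dz": 0, "twist": 0},
  {"dx": -0.025, "dy": 0.015, "dz": 0.003, "twist": 0},
  {"dx": -0.01, "dy": 0.025, "dz": 0.005, "twist": 0},
  {"dx": 0, "dy": 0.035, "dz": 0.007, "twist": 0},
  {"dx": 0, "dy": 0.04, "dz": 0.008, "twist": 0},
])

```text
t: 9.1
ee_pos: [547.0, 80.6, 254.9]
tool_rot: [-3.108, 1.57, 0.419]
contact_force: [0.9, 0.0, -3.8]
gripper_width: 22.3
```

>>> send_rows([
  {"dx": 0, "dy": 0.04, "dz": 0.008, "twist": 0},
  {"dx": 0, "dy": 0.04, "dz": 0.008, "twist": 0},
  {"dx": 0, "dy": 0.04, "dz": 0.008, "twist": 0},
  {"dx": 0, "dy": 0.04, "dz": 0.008, "twist": 0},
  {"dx": 0, "dy": 0.04, "dz": 0.008, "twist": 0},
  {"dx": 0, "dy": 0.035, "dz": 0.007, "twist": 0},
  {"dx": 0, "dy": 0.025, "dz": 0.005, "twist": 0},
  {"dx": 0, "dy": 0.013, "dz": 0.003, "twist": 0},
])

```text
t: 9.9
ee_pos: [598.2, -194.3, 254.0]
tool_rot: [-0.492, 1.57, 3.032]
contact_force: [0.2, 0.8, -4.5]
gripper_width: 21.6
```

>>> send_rows([
  {"dx": 0, "dy": 0, "dz": 0, "twist": 2},
  {"dx": 0, "dy": 0, "dz": 0, "twist": 3},
  {"dx": 0, "dy": 0, "dz": 0, "twist": 1.8},
  {"dx": 0, "dy": 0, "dz": 0, "twist": 0},
  {"dx": 0, "dy": 0, "dz": 0, "twist": 0},
  {"dx": 0, "dy": 0, "dz": 0, "twist": 0},
])

```text
t: 10.5
ee_pos: [598.3, -192.1, 254.6]
tool_rot: [-1.017, 1.571, 2.391]
contact_force: [0.2, 0.3, -3.5]
gripper_width: 21.9
```

Run:
```python
from h import *
s=st(); R,p=TR(s); g=p-19*R[:,0]
o,x,y,nn,G=boardpose(snap('wrist','w7'),g)
print('tongue',np.round(o-116*x+6.5*nn,1),'edge',np.round(o-100*x+18*nn,1))
print(delta([597.6,-195.1,205]))
snap('top','t7'); snap('scene','s7')
```

```text
t 10.5 p [ 598.3 -192.1  254.6] yaw 15.26 down [-0.  0. -1.] F [ 0.2  0.3 -3.5] M [ 0.04 -0.02  0.05] w 21.9
tilt 25.67 uphill az 15.3 c [ 640.1 -182.1  256.5] n [-0.4177 -0.1145  0.9013] 16035 res 0.52
width 146.84227823414724 edge slope deg -0.07230639982688067 grasp in board [35.7 -0.6 52.1] origin [ 588.8 -194.1  211.2] x [0.869 0.238 0.433] rect [151.4  61.1]
tongue [ 485.3 -222.5  166.8] edge [ 494.4 -220.   184.1]
[0.0496 0.0027 0.0014]
```

View pics/s7.png

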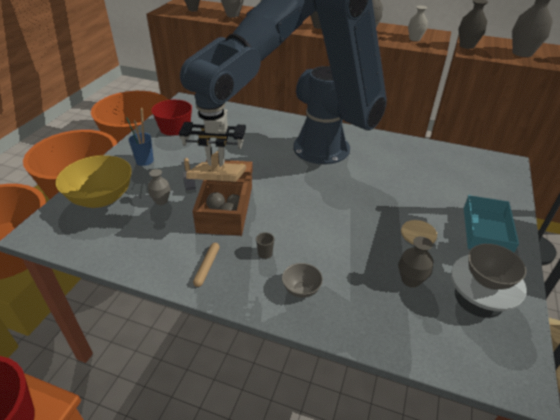

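View pics/t7.png

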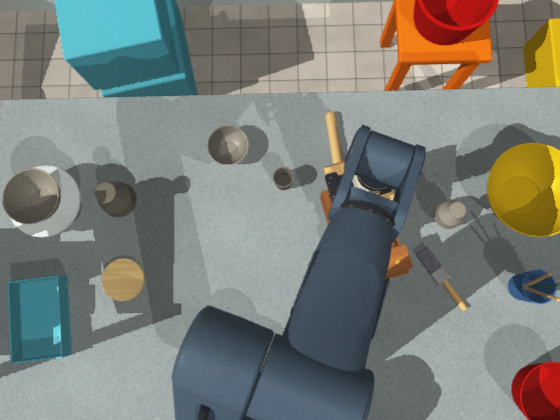

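View pics/w7.png

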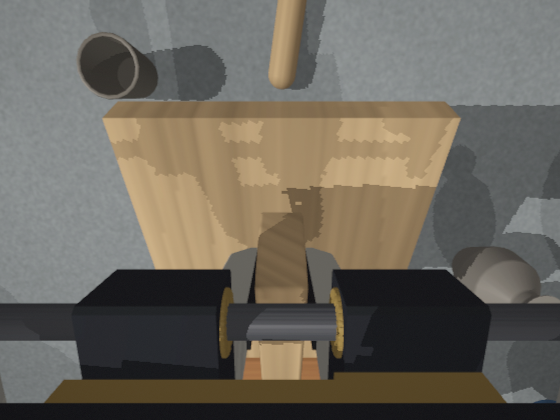

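>>> send_rows([
  {"dx": 0.01, "dy": 0.002, "dz": 0.001, "twist": 0},
  {"dx": 0.02, "dy": 0.001, "dz": 0.001, "twist": 0},
  {"dx": 0.013, "dy": 0, "dz": 0, "twist": 0},
  {"dx": 0.005, "dy": 0, "dz": 0, "twist": 0},
  {"dx": 0, "dy": 0, "dz": 0, "twist": 0},
  {"dx": 0, "dy": 0, "dz": 0, "twist": 0},
  {"dx": 0, "dy": 0, "dz": 0, "twist": 0},
])

```text
t: 11.35
ee_pos: [597.5, -195.9, 207.5]
tool_rot: [2.485, 1.569, -0.391]
contact_force: [-0.6, -0.2, -3.5]
gripper_width: 21.7
```

Run:
```python
from h import *
s=st(); R,p=TR(s); g=p-19*R[:,0]
f=snap('scene','s8'); a=cv2.resize(f['p'][90:250,150:300],None,fx=4,fy=3.7,interpolation=cv2.INTER_CUBIC)[:590]; save('s8c.png',a)
snap('wrist','w8')
```

```text
t 11.35 p [ 597.5 -195.9  207.5] yaw 15.2 down [ 0.001 -0.001 -1.   ] F [-0.6 -0.2 -3.5] M [ 0.03 -0.06 -0.05] w 21.7
```

View pics/s8c.png

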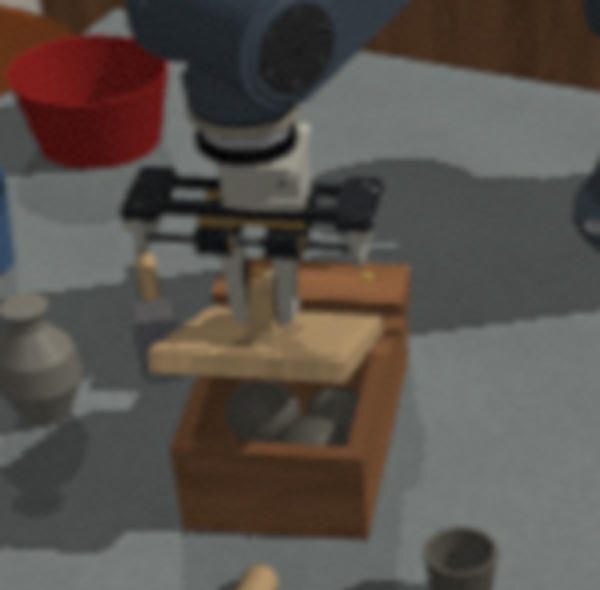

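View pics/w8.png

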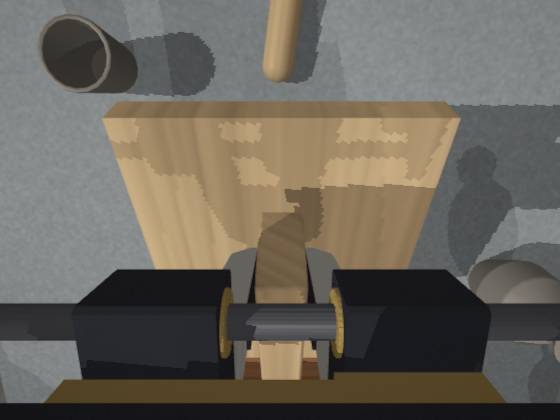

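>>> send_rows([
  {"dx": 0.003, "dy": 0, "dz": 0.006, "twist": 0},
  {"dx": 0.004, "dy": 0, "dz": 0.008, "twist": 0},
  {"dx": 0.004, "dy": 0, "dz": 0.007, "twist": 0},
  {"dx": 0.002, "dy": 0, "dz": 0.004, "twist": 0},
  {"dx": 0, "dy": 0, "dz": 0, "twist": 0},
  {"dx": 0, "dy": 0, "dz": 0, "twist": 0},
])

```text
t: 12.05
ee_pos: [573.1, -202.5, 193.8]
tool_rot: [2.751, 1.57, -0.126]
contact_force: [0.2, 0.2, -3.4]
gripper_width: 21.7
```

```bash
cat >> h.py <<'E'
def ch():
    s=st(); y=np.radians(15.2); e=np.array([np.cos(y),np.sin(y)]); n=np.array([-e[1],e[0]]); F=np.array(s['contact_force']); R,p=TR(s)
    q=p[:2]-np.array([458,-233]); print('chest frame (from face est): x %.1f y %.1f tcp z %.1f | Fx %.1f Fy %.1f Fz %.1f'%(q@e,q@n,p[2],F[:2]@e,F[:2]@n,F[2]))
E
python3 -c "
from h import *
ch()"
```

```text
t 12.05 p [ 573.1 -202.5  193.8] yaw 15.18 down [ 0. -0. -1.] F [ 0.2  0.2 -3.4] M [ 0.03 -0.05  0.  ] w 21.7
chest frame (from face est): x 119.1 y -0.7 tcp z 193.8 | Fx 0.2 Fy 0.1 Fz -3.4
```

>>> send_rows([
  {"dx": 0.001, "dy": 0, "dz": 0.002, "twist": 0},
  {"dx": 0.001, "dy": 0, "dz": 0.002, "twist": 0},
  {"dx": 0, "dy": 0, "dz": 0, "twist": 0},
  {"dx": 0, "dy": 0, "dz": 0, "twist": 0},
], newtons=25, claw=1)

```text
t: 12.45
ee_pos: [569.2, -203.4, 191.6]
tool_rot: [-1.049, 1.571, 2.358]
contact_force: [-0.6, 0.2, -3.4]
gripper_width: 21.7
```

>>> send_rows([
  {"dx": 0.0005, "dy": 0, "dz": 0.001, "twist": 0},
  {"dx": 0.0005, "dy": 0, "dz": 0.001, "twist": 0},
  {"dx": 0, "dy": 0, "dz": 0, "twist": 0},
])

```text
t: 12.75
ee_pos: [567.1, -204.0, 190.5]
tool_rot: [-0.612, 1.571, 2.794]
contact_force: [0.2, -0.0, -4.1]
gripper_width: 21.8
```

```bash
python3 -c "
from h import *
ch()
s=sensors.read_state(); R,p=TR(s); g=p-19*R[:,0]
boardpose(snap('wrist','w9'),g)
"
```

```text
t 12.75 p [ 567.1 -204.   190.5] yaw 15.2 down [-0.  0. -1.] F [ 0.2 -0.  -4.1] M [ 0.01 -0.07  0.  ] w 21.8
chest frame (from face est): x 112.9 y -0.6 tcp z 190.5 | Fx 0.2 Fy -0.1 Fz -4.1
tilt 25.62 uphill az 15.3 c [ 608.9 -194.   192.4] n [-0.417  -0.1141  0.9017] 16032 res 0.52
width 146.92103201614123 edge slope deg -0.0729809092949321 grasp in board [35.7 -0.5 52. ] origin [ 557.6 -206.1  147.2] x [0.87  0.238 0.432] rect [ 61.1 151.3]
```

Grip holds at 25 N. Feeling for the face in 1 mm steps.

>>> send_rows([
  {"dx": 0.0005, "dy": 0, "dz": 0.001, "twist": 0},
  {"dx": 0.0005, "dy": 0, "dz": 0.001, "twist": 0},
  {"dx": 0, "dy": 0, "dz": 0, "twist": 0},
])

```text
t: 13.1
ee_pos: [565.1, -204.5, 189.6]
tool_rot: [-0.617, 1.571, 2.79]
contact_force: [-0.9, -0.4, -4.1]
gripper_width: 21.8
```

>>> send_rows([
  {"dx": 0.0005, "dy": 0, "dz": 0.001, "twist": 0},
  {"dx": 0, "dy": 0, "dz": 0, "twist": 0},
])

```text
t: 13.3
ee_pos: [564.2, -204.8, 189.1]
tool_rot: [-0.671, 1.571, 2.736]
contact_force: [-0.8, -0.5, -4.8]
gripper_width: 21.5
```

>>> send_rows([
  {"dx": 0.0005, "dy": 0, "dz": 0.001, "twist": 0},
  {"dx": 0, "dy": 0, "dz": 0, "twist": 0},
])

```text
t: 13.5
ee_pos: [563.3, -205.0, 188.6]
tool_rot: [-0.691, 1.571, 2.716]
contact_force: [0.4, 0.2, -3.4]
gripper_width: 21.7
```

>>> send_rows([
  {"dx": 0.0005, "dy": 0, "dz": 0.001, "twist": 0},
  {"dx": 0, "dy": 0, "dz": 0, "twist": 0},
])

```text
t: 13.7
ee_pos: [562.3, -205.3, 188.1]
tool_rot: [-0.587, 1.571, 2.82]
contact_force: [-0.3, -0.1, -4.8]
gripper_width: 21.6
```

>>> send_rows([
  {"dx": 0.0005, "dy": 0, "dz": 0.001, "twist": 0},
  {"dx": 0, "dy": 0, "dz": 0, "twist": 0},
])

```text
t: 13.9
ee_pos: [561.3, -205.5, 187.6]
tool_rot: [-0.658, 1.571, 2.749]
contact_force: [0.8, 0.3, -5.0]
gripper_width: 22.2
```

>>> send_rows([
  {"dx": 0.0005, "dy": 0, "dz": 0.001, "twist": 0},
  {"dx": 0, "dy": 0, "dz": 0, "twist": 0},
])

```text
t: 14.1
ee_pos: [560.4, -205.8, 187.1]
tool_rot: [-0.391, 1.571, 3.016]
contact_force: [0.5, -1.2, -4.5]
gripper_width: 21.6
```

>>> send_rows([
  {"dx": 0, "dy": 0, "dz": 0.001, "twist": 0},
  {"dx": 0, "dy": 0, "dz": 0, "twist": 0},
])

```text
t: 14.3
ee_pos: [559.8, -206.0, 187.3]
tool_rot: [3.003, 1.57, 0.126]
contact_force: [1.2, 1.0, -3.7]
gripper_width: 21.6
```

>>> send_rows([
  {"dx": 0, "dy": 0, "dz": 0.001, "twist": 0},
  {"dx": 0, "dy": 0, "dz": 0, "twist": 0},
])

```text
t: 14.5
ee_pos: [559.3, -206.1, 187.6]
tool_rot: [2.917, 1.569, 0.04]
contact_force: [4.8, 2.8, -3.4]
gripper_width: 22.2
```

```bash
python3 -c "
from h import *
ch()
f=snap('scene','s10'); a=cv2.resize(f['p'][90:250,150:300],None,fx=4,fy=3.7,interpolation=cv2.INTER_CUBIC)[:590]; save('s10c.png',a)
"
```

```text
t 14.5 p [ 559.3 -206.1  187.6] yaw 15.19 down [ 0.002  0.    -1.   ] F [ 4.8  2.8 -3.4] M [ 0.56 -1.07 -0.02] w 22.2
chest frame (from face est): x 104.8 y -0.6 tcp z 187.6 | Fx 5.3 Fy 1.4 Fz -3.4
```

View pics/s10c.png

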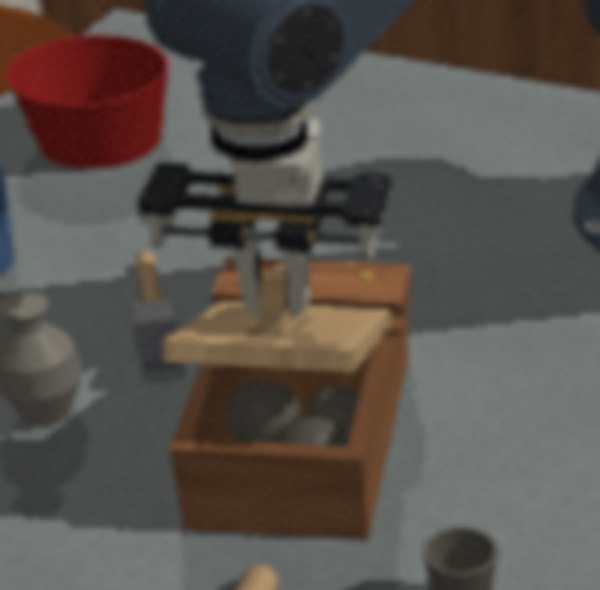

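>>> send_rows([
  {"dx": 0, "dy": 0, "dz": 0, "twist": 0},
  {"dx": 0, "dy": 0, "dz": 0, "twist": 0},
  {"dx": 0, "dy": 0, "dz": 0, "twist": 0},
], newtons=12, claw=1)

```text
t: 14.85
ee_pos: [558.7, -206.4, 187.2]
tool_rot: [2.261, 1.57, -0.615]
contact_force: [2.9, 0.2, -2.5]
gripper_width: 21.9
```

>>> send_rows([
  {"dx": 0.002, "dy": 0, "dz": -0.001, "twist": 0},
  {"dx": 0.003, "dy": 0, "dz": -0.002, "twist": 0},
  {"dx": 0, "dy": 0, "dz": 0, "twist": 0},
])

```text
t: 15.15
ee_pos: [561.5, -205.5, 181.8]
tool_rot: [-0.233, 1.57, -3.109]
contact_force: [0.2, 0.7, -2.6]
gripper_width: 21.6
```

```bash
cat >> h.py <<'E'
def chk(n):
    ch(); s=sensors.read_state(); R,p=TR(s); g=p-19*R[:,0]
    o,x,y,nn,G=boardpose(snap('wrist',n),g)
    yy=np.radians(15.2); e=np.array([np.cos(yy),np.sin(yy)]); m=np.array([-e[1],e[0]])
    for nm,P in (('edge',o-100*x+18*nn),('tongue',o-116*x+6.5*nn)):
        q=P[:2]-np.array([458,-233]); print(nm,'x %.1f y %.1f z %.1f'%(q@e,q@m,P[2]-100))
E
python3 -c "
from h import *
chk('w11')"
```

```text
t 15.15 p [ 561.5 -205.5  181.8] yaw 15.21 down [-0.001 -0.    -1.   ] F [ 0.2  0.7 -2.6] M [-0.09 -0.08  0.02] w 21.6
chest frame (from face est): x 107.1 y -0.6 tcp z 181.8 | Fx 0.4 Fy 0.6 Fz -2.6
tilt 25.02 uphill az 15.3 c [ 603.2 -195.6  183. ] n [-0.4079 -0.1116  0.9062] 16041 res 0.52
width 146.83601739975657 edge slope deg -0.0431624156840034 grasp in board [35.6 -0.5 52.2] origin [ 551.5 -207.7  138.4] x [0.874 0.239 0.423] rect [151.3  61.2]
edge x -1.3 y -0.3 z 12.4
tongue x -11.0 y -0.3 z -4.8
```

>>> send_rows([
  {"dx": 0, "dy": 0, "dz": 0.001, "twist": 0},
  {"dx": 0.002, "dy": 0, "dz": -0.001, "twist": 0},
  {"dx": 0.002, "dy": 0, "dz": -0.001, "twist": 0},
  {"dx": 0, "dy": 0, "dz": 0, "twist": 0},
])

```text
t: 15.6
ee_pos: [562.9, -205.2, 178.3]
tool_rot: [2.789, 1.57, -0.087]
contact_force: [3.6, 2.5, 0.4]
gripper_width: 22.0
```

```bash
python3 -c "
from h import *
chk('w12')"
```

```text
t 15.6 p [ 562.9 -205.2  178.3] yaw 15.2 down [ 0.001 -0.    -1.   ] F [3.6 2.5 0.4] M [ 0.33 -0.59 -0.01] w 22.0
chest frame (from face est): x 108.5 y -0.6 tcp z 178.3 | Fx 4.1 Fy 1.5 Fz 0.4
tilt 23.4 uphill az 15.2 c [ 604.5 -195.3  178.4] n [-0.3831 -0.1044  0.9178] 16049 res 0.52
width 146.92289502329487 edge slope deg -0.05094839711889268 grasp in board [35.4 -0.5 52.3] origin [ 551.4 -207.7  135.2] x [0.885 0.241 0.397] rect [151.1  60.4]
edge x -2.1 y -0.2 z 12.0
tongue x -12.2 y -0.2 z -4.9
```

>>> send_rows([
  {"dx": 0.002, "dy": 0, "dz": -0.0013, "twist": 0},
  {"dx": 0.002, "dy": 0, "dz": -0.0013, "twist": 0},
  {"dx": 0.002, "dy": 0, "dz": -0.0013, "twist": 0},
  {"dx": 0, "dy": 0, "dz": 0, "twist": 0},
])

```text
t: 16.05
ee_pos: [566.7, -204.2, 172.1]
tool_rot: [2.682, 1.57, -0.194]
contact_force: [4.9, 1.5, 1.9]
gripper_width: 21.8
```

```bash
python3 -c "
from h import *
chk('w13')"
```

```text
t 16.05 p [ 566.7 -204.2  172.1] yaw 15.2 down [ 0.001 -0.    -1.   ] F [4.9 1.5 1.9] M [ 0.42 -0.8  -0.01] w 21.8
chest frame (from face est): x 112.4 y -0.7 tcp z 172.1 | Fx 5.1 Fy 0.1 Fz 1.9
tilt 20.05 uphill az 15.4 c [ 607.9 -194.5  170. ] n [-0.3305 -0.0913  0.9394] 16036 res 0.54
width 146.99068938233245 edge slope deg -0.1234838136536116 grasp in board [34.6 -0.4 52.3] origin [ 552.5 -207.7  130.1] x [0.906 0.25  0.343] rect [151.4  59.3]
edge x -2.3 y -0.8 z 12.7
tongue x -13.4 y -0.8 z -3.6
```

>>> send_rows([
  {"dx": 0.002, "dy": 0, "dz": -0.0015, "twist": 0},
  {"dx": 0.002, "dy": 0, "dz": -0.0015, "twist": 0},
  {"dx": 0.002, "dy": 0, "dz": -0.0015, "twist": 0},
  {"dx": 0.002, "dy": 0, "dz": -0.0015, "twist": 0},
  {"dx": 0, "dy": 0, "dz": 0, "twist": 0},
])

```text
t: 16.6
ee_pos: [571.9, -202.7, 163.6]
tool_rot: [-0.363, 1.57, 3.044]
contact_force: [3.2, -0.1, -0.9]
gripper_width: 22.0
```

```bash
python3 -c "
from h import *
chk('w14')"
```

```text
t 16.6 p [ 571.9 -202.7  163.6] yaw 15.2 down [-0.001  0.    -1.   ] F [ 3.2 -0.1 -0.9] M [ 0.02 -0.63  0.05] w 22.0
chest frame (from face est): x 117.9 y -0.6 tcp z 163.6 | Fx 3.1 Fy -1.0 Fz -0.9
tilt 14.95 uphill az 15.4 c [ 612.7 -193.   158.2] n [-0.2487 -0.0686  0.9661] 16014 res 0.56
width 146.95567450444995 edge slope deg -0.0853848115671739 grasp in board [33.7 -0.5 52.4] origin [ 553.4 -207.3  123.3] x [0.931 0.257 0.258] rect [151.2  57.9]
edge x -2.4 y -0.6 z 14.9
tongue x -14.9 y -0.6 z -0.4
```

>>> send_rows([
  {"dx": 0.0022, "dy": 0, "dz": -0.0012, "twist": 0},
  {"dx": 0.0022, "dy": 0, "dz": -0.0012, "twist": 0},
  {"dx": 0.0022, "dy": 0, "dz": -0.0012, "twist": 0},
  {"dx": 0.0022, "dy": 0, "dz": -0.0012, "twist": 0},
  {"dx": 0, "dy": 0, "dz": 0, "twist": 0},
])

```text
t: 17.15
ee_pos: [575.9, -201.2, 154.4]
tool_rot: [-0.561, 1.568, 2.846]
contact_force: [-3.9, -1.0, -5.5]
gripper_width: 21.8
```

```bash
python3 -c "
from h import *
chk('w15')"
```

```text
t 17.15 p [ 575.9 -201.2  154.4] yaw 15.2 down [-0.002  0.001 -1.   ] F [-3.9 -1.  -5.5] M [-0.08  0.51  0.1 ] w 21.8
chest frame (from face est): x 122.1 y -0.2 tcp z 154.4 | Fx -4.0 Fy 0.1 Fz -5.5
tilt 11.86 uphill az 15.8 c [ 616.3 -191.7  146.8] n [-0.1978 -0.0559  0.9786] 15990 res 0.58
width 146.99331270148244 edge slope deg -0.47588942677132423 grasp in board [34.1 -0.2 52.5] origin [ 554.2 -207.2  115. ] x [0.942 0.266 0.206] rect [151.1  55.8]
edge x -2.0 y -1.3 z 12.1
tongue x -15.3 y -1.4 z -2.5
```

>>> send_rows([
  {"dx": 0, "dy": 0, "dz": 0.001, "twist": 0},
  {"dx": 0.002, "dy": 0, "dz": 0, "twist": 0},
  {"dx": 0.002, "dy": 0, "dz": -0.001, "twist": 0},
  {"dx": 0, "dy": 0, "dz": 0, "twist": 0},
])

```text
t: 17.6
ee_pos: [577.0, -201.4, 151.4]
tool_rot: [2.558, 1.57, -0.318]
contact_force: [-0.8, -0.5, -2.3]
gripper_width: 22.0
```

```bash
python3 -c "
from h import *
chk('w16')"
```

```text
t 17.6 p [ 577.  -201.4  151.4] yaw 15.2 down [ 0.001 -0.    -1.   ] F [-0.8 -0.5 -2.3] M [-0.06  0.07  0.06] w 22.0
chest frame (from face est): x 123.1 y -0.7 tcp z 151.4 | Fx -0.9 Fy -0.3 Fz -2.3
tilt 11.15 uphill az 15.2 c [ 617.4 -192.   143.4] n [-0.1866 -0.0507  0.9811] 15956 res 0.57
width 146.96215732077755 edge slope deg 0.09051148956386061 grasp in board [34.2 -0.7 52.5] origin [ 554.2 -206.9  112.3] x [0.947 0.257 0.193] rect [151.   55.3]
edge x -1.9 y -0.0 z 10.6
tongue x -15.4 y -0.0 z -3.8
```

>>> send_rows([
  {"dx": 0.001, "dy": 0, "dz": -0.0005, "twist": 0},
  {"dx": 0.0015, "dy": 0, "dz": -0.001, "twist": 0},
  {"dx": 0.0015, "dy": 0, "dz": -0.001, "twist": 0},
  {"dx": 0, "dy": 0, "dz": 0, "twist": 0},
], newtons=9, claw=1)

```text
t: 18.05
ee_pos: [579.2, -200.7, 147.2]
tool_rot: [2.531, 1.57, -0.345]
contact_force: [0.6, 0.1, -2.6]
gripper_width: 22.0
```

```bash
python3 -c "
from h import *
chk('w17')"
```

```text
t 18.05 p [ 579.2 -200.7  147.2] yaw 15.2 down [ 0. -0. -1.] F [ 0.6  0.1 -2.6] M [-0.1  -0.14  0.02] w 22.0
chest frame (from face est): x 125.5 y -0.6 tcp z 147.2 | Fx 0.6 Fy -0.0 Fz -2.6
tilt 8.94 uphill az 15.3 c [ 619.4 -191.2  137.7] n [-0.1499 -0.0411  0.9878] 15962 res 0.58
width 146.9857083722325 edge slope deg -0.07291239526502931 grasp in board [34.2 -0.6 52.6] origin [ 554.4 -207.   108.9] x [0.953 0.261 0.155] rect [150.9  54. ]
edge x -1.7 y -0.4 z 11.2
tongue x -15.8 y -0.4 z -2.7
```

>>> send_rows([
  {"dx": 0.0017, "dy": 0, "dz": -0.0008, "twist": 0},
  {"dx": 0.0017, "dy": 0, "dz": -0.0008, "twist": 0},
  {"dx": 0.0017, "dy": 0, "dz": -0.0007, "twist": 0},
  {"dx": 0.0017, "dy": 0, "dz": -0.0007, "twist": 0},
  {"dx": 0, "dy": 0, "dz": 0, "twist": 0},
])

```text
t: 18.6
ee_pos: [582.0, -199.9, 140.3]
tool_rot: [-0.073, 1.571, -2.949]
contact_force: [1.7, 1.2, -2.1]
gripper_width: 21.8
```

```bash
python3 -c "
from h import *
chk('w18')"
```

```text
t 18.6 p [ 582.  -199.9  140.3] yaw 15.2 down [-0. -0. -1.] F [ 1.7  1.2 -2.1] M [-0.06 -0.2   0.02] w 21.8
chest frame (from face est): x 128.3 y -0.6 tcp z 140.3 | Fx 2.0 Fy 0.7 Fz -2.1
tilt 4.55 uphill az 15.6 c [ 621.7 -190.6  127.8] n [-0.0764 -0.0213  0.9969] 15911 res 0.59
width 146.8527948520252 edge slope deg -0.31627150737281856 grasp in board [33.9 -0.3 52.6] origin [ 553.3 -207.6  104.1] x [0.96  0.268 0.079] rect [151.5  52.1]
edge x -2.5 y -1.1 z 14.1
tongue x -17.5 y -1.2 z 1.4
```

>>> send_rows([
  {"dx": 0.0017, "dy": 0, "dz": -0.0007, "twist": 0},
  {"dx": 0.0017, "dy": 0, "dz": -0.0007, "twist": 0},
  {"dx": 0.0017, "dy": 0, "dz": -0.0006, "twist": 0},
  {"dx": 0.001, "dy": 0, "dz": -0.0006, "twist": 0},
  {"dx": 0, "dy": 0, "dz": 0, "twist": 0},
])

```text
t: 19.15
ee_pos: [584.4, -199.3, 134.2]
tool_rot: [-0.411, 1.57, 2.996]
contact_force: [1.2, 0.4, -2.2]
gripper_width: 21.4
```

```bash
python3 -c "
from h import *
chk('w19')"
```

```text
t 19.15 p [ 584.4 -199.3  134.2] yaw 15.2 down [-0.  0. -1.] F [ 1.2  0.4 -2.2] M [-0.05 -0.17  0.08] w 21.4
chest frame (from face est): x 130.8 y -0.6 tcp z 134.2 | Fx 1.3 Fy 0.1 Fz -2.2
tilt 0.8 uphill az 16.0 c [ 623.8 -190.1  119. ] n [-0.0134 -0.0038  0.9999] 15899 res 0.6
width 147.06845618577188 edge slope deg -0.6281162587453303 grasp in board [33.6  0.  52.7] origin [ 552.8 -208.4  100. ] x [0.961 0.276 0.014] rect [151.1  50.4]
edge x -2.3 y -2.5 z 16.6
tongue x -18.1 y -2.8 z 4.9
```

Tilt is 0.8°. Lowering the last 1.5 mm or so.

>>> send_rows([
  {"dx": 0.0008, "dy": 0, "dz": -0.0003, "twist": 0},
  {"dx": 0.0008, "dy": 0, "dz": -0.0002, "twist": 0},
  {"dx": 0, "dy": 0, "dz": 0, "twist": 0},
  {"dx": 0, "dy": 0, "dz": 0, "twist": 0},
], newtons=6, claw=1)

```text
t: 19.6
ee_pos: [584.8, -199.1, 132.9]
tool_rot: [-1.245, 1.571, 2.162]
contact_force: [-0.3, 1.1, 0.4]
gripper_width: 21.8
```

```bash
python3 -c "
from h import *
chk('w20')"
```

```text
t 19.6 p [ 584.8 -199.1  132.9] yaw 15.2 down [-0.  0. -1.] F [-0.3  1.1  0.4] M [ 0.16 -0.05  0.02] w 21.8
chest frame (from face est): x 131.3 y -0.5 tcp z 132.9 | Fx 0.0 Fy 1.2 Fz 0.4
tilt 0.02 uphill az 61.0 c [ 624.3 -190.   117.2] n [-2.e-04 -3.e-04  1.e+00] 15894 res 0.6
width 69.01470119616337 edge slope deg -38.60358845725241 grasp in board [18.6  3.4 52.7] origin [ 578.8 -217.    99.2] x [0.484 0.875 0.   ] rect [150.8  50. ]
edge x 51.1 y -87.9 z 17.2
tongue x 40.0 y -99.4 z 5.7
```

>>> send_rows([
  {"dx": 0, "dy": 0, "dz": 0, "twist": 0},
  {"dx": 0, "dy": 0, "dz": 0, "twist": 0},
  {"dx": 0, "dy": 0, "dz": 0, "twist": 0},
  {"dx": 0, "dy": 0, "dz": 0, "twist": 0},
  {"dx": 0, "dy": 0, "dz": 0, "twist": 0},
  {"dx": 0, "dy": 0, "dz": 0, "twist": 0},
], claw=-0.3)

```text
t: 20.25
ee_pos: [584.9, -199.2, 132.8]
tool_rot: [2.106, 1.571, -0.77]
contact_force: [-0.5, -0.6, -0.1]
gripper_width: 60.1
```

>>> send_rows([
  {"dx": -0.01, "dy": 0, "dz": 0, "twist": 0},
  {"dx": -0.03, "dy": 0, "dz": 0, "twist": 0},
  {"dx": -0.045, "dy": 0, "dz": 0, "twist": 0},
  {"dx": -0.045, "dy": 0, "dz": 0, "twist": 0},
  {"dx": -0.045, "dy": 0, "dz": 0, "twist": 0},
  {"dx": -0.02, "dy": 0, "dz": 0, "twist": 0},
  {"dx": 0, "dy": 0, "dz": 0, "twist": 0},
  {"dx": 0, "dy": 0, "dz": 0, "twist": 0},
])

```text
t: 21.05
ee_pos: [584.7, -199.0, 327.5]
tool_rot: [-0.597, 1.571, 2.81]
contact_force: [-0.9, -0.3, -0.3]
gripper_width: 60.8
```

Run:
```python
from h import *
st(); f=snap('wrist','w21'); snap('scene','s21')
a=cv2.resize(np.load('s21.npz')['p'][90:250,150:300],None,fx=4,fy=3.7,interpolation=cv2.INTER_CUBIC)[:590]; save('s21c.png',a)
```

```text
t 21.05 p [ 584.7 -199.   327.5] yaw 15.2 down [-0.  0. -1.] F [-0.9 -0.3 -0.3] M [-0.04  0.01 -0.01] w 60.8
```

View pics/w21.png

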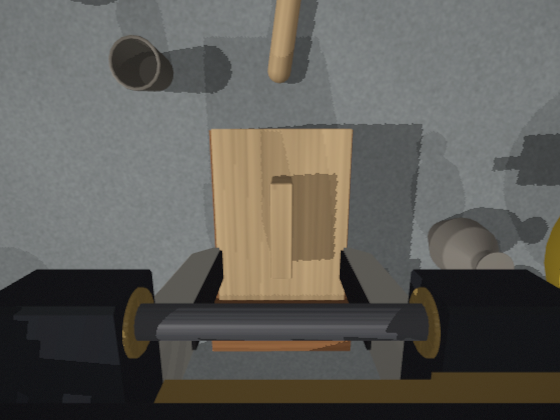

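View pics/s21c.png

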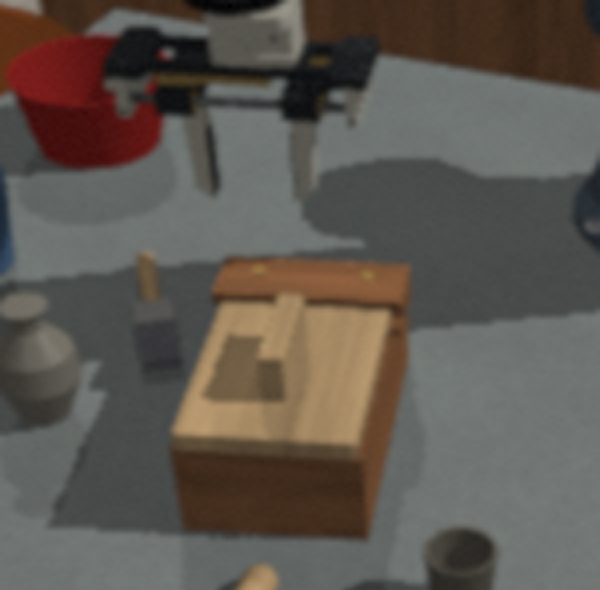

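Run:
```python
from h import *
f=np.load('w21.npz'); c,n=tilt(f,(135,290),(222,340))
W=fcloud(f)[110:300,190:370].reshape(-1,3); z=W[:,2]
yy=np.radians(15.2); e=np.array([np.cos(yy),np.sin(yy)]); m=np.array([-e[1],e[0]]); o=np.array([458,-233])
for lo,hi in((112,122),(160,176)):
    P=W[(z>lo)&(z<hi)][:,:2]; r,b=rect(P); print(len(P),np.median(z[(z>lo)&(z<hi)]),np.round(np.r_[r[0],r[1],r[2]],2)); q=P-o; print(np.percentile(q@e,[1,99]),np.percentile(q@m,[1,99]))
for lo in range(0,200,25):
    P=W[(z>110)&(z<124)]; q=P[:,:2]-o; s=(q@e>lo)&(q@e<lo+25)&(abs(q@m+45)<20); print(lo,round(float(np.median(P[s,2])),2) if s.any() else None)
```

```text
tilt 0.01 uphill az 71.8 c [ 561.6 -204.3  117.3] n [-1.e-04 -2.e-04  1.e+00] 15075 res 0.66
20027 117.25282116927286 [ 551.97 -207.14  201.16  158.58   15.  ]
[  0.44585234 196.73251538] [-72.94857029  73.70672491]
2127 167.14486862029253 [ 553.06 -206.88   99.43   21.69   14.99]
[ 50.32104934 147.88750729] [-10.24380652  11.07339464]
0 117.26
25 117.18
50 117.22
75 117.3
100 117.27
125 117.22
150 117.24
175 117.24
```

Run:
```python
from h import *
print(manip.sign_off()); print(sensors.read_state()['t'])
```

```text
the job is handed in; nothing more can be done
None
the job is handed in; nothing more can be done
```

The cover board lies flat and locked on the chest. I let go, raised the gripper clear and handed the job in at about 21 s; no verdict was reported.

**How it went**
- The arm can't pitch its tool. I gripped the bar lightly, about 35 mm behind its centre, lifted so the board swung to a 25.7° slant against the table, and clamped it firmly.
- I slid the tongue into the groove until contact. The rail face was about 2.5–3 mm nearer the robot than my camera estimate.
- I then eased the grip and turned the board down against the rail, over the ridge, until it lay flat.

**Last checks (wrist camera)**

| Check | Measured | Limit |
|---|---|---|
| Tilt | 0.01° | about 1.4° |
| Yaw against the chest | 0.2° off | 3.4° |
| Off centre across the chest | 0.4 mm | 12 mm |
| Gap to the rail | about 1.7 mm | 0–3.5 mm |
| Plate top | 117.3 mm, even along its length | about 118 mm when seated |

- **Plate height:** the camera reads about 1 mm low, so 117.3 mm fits fully home.
- **Forces:** at the readings I took, net force between board and chest stayed below about 10 N. I can't rule out brief peaks between readings.
- **Pots and tools:** none was touched that I know of. I judged that from the pictures and did not measure their positions again.

**What did not go to plan**
- The slant was just under the "best" 26–30°, though inside the allowed 20–35°.
- During the turn-down the tongue end sank 3–6 mm onto the groove floor. It levered back up on the walls as the board came flat, with no sign of jamming.

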